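# Clear the slate and lay out one pot-rest plank

## Task

With the blue scraper block, sweep the three bread crusts off the slate slab into the steel trough at its far end (do not touch the crusts with the gripper), and stand the scraper back upright on the counter. Then take only the top plank from the sloping white rack and set it down gently, flat and lengthwise, in the middle of the slab as a pot rest. Leave the other two planks in the rack, and the colander and clip-on container where they are.

Things in the scene. Friction and masses are not known exactly. Their poses are not given: they have to be found in the camera images.
- slab: fixed black slate slab, 220 (its x) x 170 (y) x 30 mm high, standing on the counter, with a steel trough against its +x end. Origin: centre of the slab's underside, on the counter; +x runs lengthwise to the trough (roughly away from the robot), z up
- slab_top (a point): centre of the slab's upper face, 30 mm above the counter; axes as the slab
- trough (a point): centre of the trough's inner floor, 153 mm along slab x from the slab's centre, 8 mm above the counter. Inside 86 mm (slab x, starting at the slab's end face at x = 110 mm) x 182 mm (y); its three outer walls are 4 mm thick and rise 40 mm above the counter (10 mm above the slab's upper face); no wall on the slab's side
- crust_a: loose golden-brown dry crust of bread, a rounded block 28 x 22 x 14 mm, lying on the slab within 64 mm of its lengthwise centre line and between x = -50 and +70 mm of its centre; origin: centre of its underside; 12 g
- crust_b: loose golden-brown dry crust of bread, a rounded block 28 x 22 x 14 mm, lying on the slab within 64 mm of its lengthwise centre line and between x = -50 and +70 mm of its centre; origin: centre of its underside; 12 g
- crust_c: loose golden-brown dry crust of bread, a rounded block 28 x 22 x 14 mm, lying on the slab within 64 mm of its lengthwise centre line and between x = -50 and +70 mm of its centre; origin: centre of its underside; 12 g
- scraper: loose scraper block standing upright on the counter: blue plastic foot 30 (its x) x 140 (y) x 30 mm high, above it a pale wooden grip 28 (x) x 110 (y) x 45 mm, 75 mm high in all, about 0.18 kg. Origin: centre of its underside; pinch the grip across x. It and the rack may be on either side of the slab
- scraper_grip (a point): point in the scraper's wooden grip, on its centre line, 55 mm above its underside; axes as the scraper
- rack: fixed white rack; its bed, 50 mm wide, slopes up at 35 degrees along rack +x (roughly away from the robot). Foot 190 (x) x 70 mm, 150 mm high. A stop at the low end, square to the bed, 60 mm wide, rises 50 mm over the bed. Three stacked planks lie on the bed against the stop, their long sides free. Origin: centre of the foot's underside, z up
- plank_top: uppermost plank of the stack: olive wood, 160 (its x) x 60 (y) x 18 mm thick, about 0.13 kg. Origin: centre of its lower face; x lengthwise, up the slope at the start; z out of its upper face, so at the start tilted 35 degrees from vertical towards the rack's -x
- plank_middle: second plank, same make and axes, directly under the top one
- plank_bottom: lowest plank, same make and axes, lying on the bed
- colander: loose steel bowl-shaped colander, 180 mm across, 80 mm high; origin: centre of its underside; bystander
- clip_box: loose clip-on container, 126 x 166 x 72 mm high, green lid; origin: centre of its underside; bystander

How it is judged:
On the way, in this order (a step that is already met when the one before it is completed fails the run):
1. all three crusts lie in the trough, before a plank is taken (x of crust_a in the frame of slab between 0.11 and 0.2 m and y of crust_a in the frame of slab between -0.095 and 0.095 m and height (world z) of each of crust_a, crust_b, crust_c below 0.042 m and x of crust_b in the frame of slab between 0.11 and 0.2 m and y of crust_b in the frame of slab between -0.095 and 0.095 m and x of crust_c in the frame of slab between 0.11 and 0.2 m and y of crust_c in the frame of slab between -0.095 and 0.095 m), for 0.2 s.
2. the top plank is lifted off the stack (distance between plank_top and plank_middle above 0.06 m), for 0.1 s.
At the end, for the whole second after the job is handed in: Crusts inside the trough; top plank at rest, flat on the slab, centre within 25 mm of the slab's both ways, lengthwise within 0.2 rad; scraper at rest upright (0.1 rad) on the counter; other two planks within 15 mm of their starts (all of step 1 and x of plank_top in the frame of slab_top between -0.025 and 0.025 m and y of plank_top in the frame of slab_top between -0.025 and 0.025 m and z of plank_top in the frame of slab_top between -0.003 and 0.004 m and angle between the x axis of plank_top and the x axis of slab, either way round below 0.2 rad and angle between plank_top's own z axis and vertical below 0.06 rad and linear speed of each of plank_top, scraper below 0.02 m/s and height (world z) of scraper below 0.005 m and angle between scraper's own z axis and vertical below 0.1 rad and distance of each of plank_middle, plank_bottom from where it was at the start of the episode below 0.015 m); the robot touches nothing.
It fails at once if the gripper or arm touches a crust (contact force between any of the fingers, the arm and crust_a above 0.3 N or contact force between any of the fingers, the arm and crust_b above 0.3 N or contact force between any of the fingers, the arm and crust_c above 0.3 N).
It fails at once if the top plank falls free of the fingers (drops more than about 12 mm) (contact force between the fingers and plank_top below 0.1 N and linear speed of plank_top above 0.5 m/s).
It fails at once if the plank is slammed on the slab (over 100 N) (contact force between plank_top and slab above 100 N).
It fails at once if one of the other two planks is moved more than 25 mm (distance of any of plank_middle, plank_bottom from where it was at the start of the episode above 0.025 m).
It fails at once if the colander or the container is moved more than 25 mm (distance of any of colander, clip_box from where it was at the start of the episode above 0.025 m).
It also fails if it takes over 67 s, if anything falls off the work surface, if the arm or the gripper's body presses on something with over 40 N, if the wrist force passes 120 N, or if a joint passes its speed limit or range.

## Robot

A 6-joint arm with a two-finger parallel gripper is mounted at the origin on the work surface. World frame = base frame: x ahead of the robot, y to its left, z up, the work surface at z = 0. Lengths are in m, angles in rad, forces in N, time in s.
With the tool pointing down it reaches from about 0.35 to 0.975 m from the base axis. Payload 4.9 kg.
Tool frame: the origin (TCP) lies midway between the tips of the shut fingers; the grasp point (between the pads) lies 19 mm behind it (grip_point_offset is the distance from the TCP to the grasp point, in m); z points along the fingers, y is the line along which they close (so a half turn about z gives the same grasp; the last joint's range is limited). The gripper opens to 85 mm and grips with 20 to 120 N. Pads are 22 mm wide; open, the fingers measure 114 mm over their backs; the gripper's body (76 mm by 85 mm) begins 54 mm behind the grasp point. The pads swing forward as they close: fully open they stand 13 mm farther back than shut.
Start: joints at [-1.401, 0.053, 1.613, -0, 1.476, -0.119], TCP at [0.178, -0.599, 0.231] pointing down, gripper open.
Joint ranges: [-3.01, 3.01], [-1.01, 2.22], [0.06, 2.58], [-1.02, 4.17], [0.09, 2.62], [-3.14, 3.14]. Speed limits (rad/s): [2.57, 2.57, 3.14, 3.14, 3.14, 3.14].

## Interface

Orientations are given as a unit quaternion [w, x, y, z].
In Python, from workcell import * gives the robot as it stands.
- The arm moves only by the tool arm_command, never from a script. Its argument "steps" is a list of rows, each a list of 3 entries, a list of its own where there are three numbers: the shift along the tool's x, y, z in m, then the turn about the tool's z in rad, then the closure, from -1 (fully open) to 1 (shut). In form: [[[x, y, z], roll, gripper], ...]. A call has 1 to 8 rows; each row shifts and turns the commanded pose from where the row before left it, along the tool's axes as they then stand; what a row does not reach is not made up. A row lasts 1/10 s, in which the tool goes at most 50 mm and 8.59 degrees, less where a joint would pass 70% of its speed; a pose out of reach is approached as far as the arm can. A call with a gripper value outside its range is refused whole. The fingers move at their own pace and stop on an object; "newtons" is the grip in N (left out, the last holds). Time passes only in rows, so rows that do not move let the fingers close. It gives the time, the measured TCP pose, the force, the opening and the grip force at its end, in the units of the state.
- read_state(): the state, without advancing time (a new reading comes with each control period).
- snapshot(name): name is "scene" or "top"; returns a dict with "img" (384x512x3 uint8, red, green, blue), "range_z" (384x512 float32, m along the optical axis (not along the pixel's ray), 0 where there is no reading), "intrinsics" (3x3 intrinsics, pixels), "D" ([k1, k2, p1, p2, k3] as OpenCV has them; the pictures are not rectified), "camera_from_world" (4x4, takes a point from world to camera coordinates). Camera axes: x right, y up, looking along -z (the intrinsics and any distortion apply to the point x, -y, -z); pixel columns grow to the right and rows downward; lengths in m; the calibration is good to about 2 mm. A picture is of the moment at which its call begins.
- hand_in(): hands the job in; it is judged then, once.
The state is a dict: "time": time; "joint_pos": joint angles; "dq": joint speeds; "tau": joint torques, N m; "ee_pos": TCP position; "ee_rot": TCP orientation; "wrist_force": force on the tool from outside, world axes, zero at the start; "wrist_torque": the same for the moment, N m; "opening": finger opening in m; "grasp_force": force on a finger pad.
Only numpy, scipy, OpenCV 4.12 (cv2) and the standard library are available. Lean on these libraries where they do the work, as an engineer would, in place of code of your own. Each camera call takes 0.05 s, during which the arm holds its last target. There are 200 camera calls.

## Working session

There is one attempt and no reset: what is moved stays moved. The work goes in short steps, Python scripts to look and compute and a tool call to move; the robot and the scene stay as the last step left them, time stands still between calls to the robot, and variables do not carry over. Pictures are saved under pics/ and viewed, at most 10 in all, crops included, and the job is handed in when it is done.

Besides the shell and the picture viewer there is one more tool, called after ">>>" as name([rows], argument=value, ...), one row to a line, values as JSON. arm_command: Moves the arm, as the interface text tells. Its arguments: {"type":"object","properties":{"steps":{"type":"array"},"newtons":{"type":"number"}},"required":["steps"]}

```bash
mkdir -p pics; ls
cat > h.py <<'E'
from workcell import *
import numpy as np, cv2
def cloud(s):
    K=s["intrinsics"];D=np.array(s["D"],float);z=s["range_z"].astype(float)
    h,w=z.shape
    uv=np.stack(np.meshgrid(np.arange(w),np.arange(h)),-1).reshape(-1,1,2).astype(np.float64)
    n=cv2.undistortPoints(uv,np.array(K,float),D).reshape(h,w,2)
    P=np.stack([n[...,0]*z,-n[...,1]*z,-z],-1)
    T=np.linalg.inv(np.array(s["camera_from_world"]))
    W=P@T[:3,:3].T+T[:3,3]
    W[z<=0]=np.nan
    return W
def ray(s,u,v,h):
    "pixel onto plane z=h"
    n=cv2.undistortPoints(np.array([[[u,v]]],float),np.array(s["intrinsics"],float),np.array(s["D"],float))[0,0]
    T=np.linalg.inv(np.array(s["camera_from_world"]));d=T[:3,:3]@[n[0],-n[1],-1];o=T[:3,3]
    return o+d*(h-o[2])/d[2]
E
python3 - <<'E'
from h import *
for n in("scene","top"):
    s=snapshot(n);cv2.imwrite(f"pics/{n}0.png",s["img"][...,::-1]);np.save(f"{n}0.npy",s,allow_pickle=True)
    T=np.linalg.inv(np.array(s["camera_from_world"]));print(n,T.round(3).tolist(),s["D"],np.array(s["intrinsics"]).round(1).tolist(),(s["range_z"]>0).mean())
print(read_state())
E
```

```text
pics
scene [[0.585, -0.609, 0.535, 1.065], [0.811, 0.435, -0.391, -0.339], [0.005, 0.663, 0.749, 0.777], [0.0, 0.0, 0.0, 1.0]] [-0.13856823  0.          0.          0.          0.        ] [[397.9, 0.0, 257.9], [0.0, 397.9, 197.2], [0.0, 0.0, 1.0]] 0.9961293538411459
top [[-0.01, 0.99, -0.143, 0.408], [-1.0, -0.012, -0.008, 0.006], [-0.009, 0.143, 0.99, 1.136], [0.0, 0.0, 0.0, 1.0]] [-0.11273925  0.          0.          0.          0.        ] [[448.4, 0.0, 261.8], [0.0, 448.4, 189.7], [0.0, 0.0, 1.0]] 0.9959971110026041
{'time': 0.1, 'joint_pos': array([-1.40102200e+00,  5.32647840e-02,  1.61416621e+00, -1.66553319e-05,
        1.47601785e+00, -1.19005848e-01]), 'dq': array([-0.00166943, -0.00364084, -0.00276051,  0.00067351, -0.00082402,
       -0.0004351 ]), 'tau': array([-7.81183826e-04, -3.94904244e+01, -3.71365643e+01, -2.30302776e-04,
        3.85642677e-03, -7.48483558e-06]), 'ee_pos': array([ 0.1778844 , -0.59855364,  0.23019643]), 'ee_rot': array([-9.27587819e-04,  9.89593309e-01,  1.43889614e-01, -3.18433951e-05]), 'wrist_force': array([-0.59778605,  0.45452199, -0.55073837]), 'wrist_torque': array([-0.03407803,  0.02516789, -0.03424213]), 'grasp_force': 0.0, 'opening': 0.08555601681436976}
```

View pics/scene0.png

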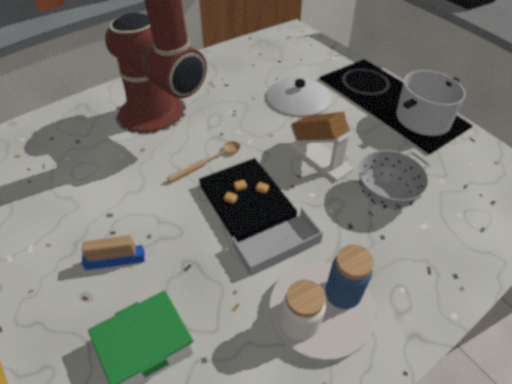

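View pics/top0.png

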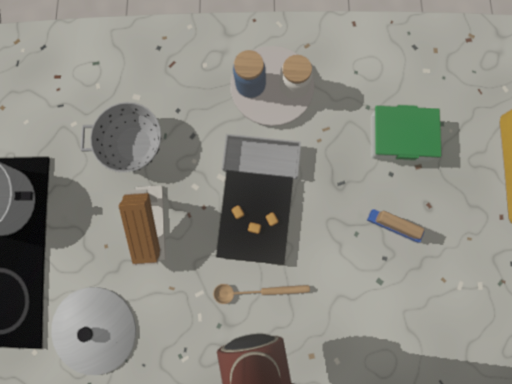

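Top view: slab at cols 218–293, rows 172–263, with the trough above it. Crusts are at (238,212), (254,228) and (272,219), scraper at (397,225), rack with the planks at (140,230), and container and colander at the upper right and left. The scene view agrees.

```bash
cat > m.py <<'E'
from h import *
def rect(P):
    (c,sz,a)=cv2.minAreaRect((P[:,:2]*1000).astype(np.float32)); return np.round(c,1),np.round(sz,1),round(a,1)
if __name__=="__main__":
  for n in("top","scene"):
    s=np.load(f"{n}0.npy",allow_pickle=True).item();W=cloud(s);img=s["img"];hsv=cv2.cvtColor(img,cv2.COLOR_RGB2HSV).astype(int)
    H,S,V=hsv[...,0],hsv[...,1],hsv[...,2];X,Y,Z=W[...,0],W[...,1],W[...,2]
    def rep(name,m):
        m=cv2.morphologyEx(m.astype(np.uint8),cv2.MORPH_OPEN,np.ones((2,2)))
        k,l,st,_=cv2.connectedComponentsWithStats(m)
        for i in range(1,k):
            if st[i,4]>25:
                P=W[l==i];P=P[~np.isnan(P).any(1)]
                print(n,name,st[i,4],"px",st[i,:4],rect(P),"z",np.percentile(P[:,2],[5,50,95]).round(4))
    reg=(X>.2)&(X<.75)
    rep("slab",reg&(V<60)&(abs(Y)<.2))
    rep("blue",(H>105)&(H<130)&(S>150)&(V>60)&(Y<-.2)&reg)
    wood=(H>5)&(H<25)&(S>80)
    rep("grip",wood&(Y<-.2)&reg&(Z>.04))
    rep("crust",wood&reg&(abs(Y)<.15)&(Z>.033)&(Z<.06))
    rep("planks",wood&reg&(Y>.15)&(Z>.06))
    rep("green",(H>45)&(H<75)&(S>120)&(Z>.05))
    # plane fit to plank top
    m=wood&reg&(Y>.15)&(Z>.06)
    P=W[m];P=P[~np.isnan(P).any(1)]
    best=0
    rng=np.random.default_rng(0)
    for _ in range(300):
        a,b,c=P[rng.choice(len(P),3,False)];v=np.cross(b-a,c-a);q=np.linalg.norm(v)
        if q<1e-6: continue
        v/=q;v*=np.sign(v[2]+1e-9);i=abs((P-a)@v)<.003
        if i.sum()>best and v[2]>.5:best=i.sum();I=i
    Q=P[I];c=Q.mean(0);_,_,vt=np.linalg.svd(Q-c);nrm=vt[2]*np.sign(vt[2][2])
    print(n,"plane",len(Q),c.round(4),nrm.round(3),"tilt",np.degrees(np.arccos(nrm[2])).round(1))
    # in-plane coordinates
    up=np.array([0,0,1])-nrm*nrm[2];up/=np.linalg.norm(up);lat=np.cross(nrm,up)
    q=np.stack([(Q-c)@up,(Q-c)@lat],1);(cc,sz,a)=cv2.minAreaRect((q*1000).astype(np.float32));print(" rect",cc,sz,a,"centre",(c+up*cc[0]/1000+lat*cc[1]/1000).round(4),"up",up.round(3))
    print(" white rack",rect(W[(Z>.02)&(S<40)&(Y>.15)&(Y<.35)&(X>.25)&(X<.5)&(V>150)]) if ((Z>.02)&(S<40)&(Y>.15)&(Y<.35)&(X>.25)&(X<.5)&(V>150)).sum()>5 else None)
E
python3 m.py
```

```text
top slab 5307 px [218 172  75  93] (array([498.3,  31.1]), array([167.2, 215.7]), 82.9) z [0.0259 0.0295 0.033 ]
top slab 202 px [239 336  36  11] (array([246.,  26.]), array([12.4, 66.8]), 5.3) z [0.2547 0.2677 0.2839]
top grip 248 px [505 115   7  62] (array([ 669.8, -619.8]), array([151.9,   6.6]), 0.6) z [0.0438 0.0578 0.0734]
top grip 513 px [378 213  46  26] (array([ 470., -324.]), array([124.1,  26.3]), 65.7) z [0.066  0.074  0.0773]
top crust 98 px [233 207  12  12] (array([510.8,  73.6]), array([26.4, 21.6]), 29.3) z [0.0282 0.0424 0.0461]
top crust 99 px [267 214  12  12] (array([492.9, -10.3]), array([26.9, 22.4]), 28.2) z [0.0283 0.0425 0.0462]
top crust 101 px [249 224  12  10] (array([471.4,  33.9]), array([27.3, 21.6]), 88.8) z [0.0283 0.0424 0.0463]
top planks 2024 px [120 194  40  71] (array([468.8, 296.7]), array([161.1,  59.4]), 3.3) z [0.0787 0.1273 0.1658]
top green 2716 px [378 108  63  50] (array([ 702.1, -351.4]), array([158.1, 126.6]), 87.0) z [0.0685 0.0716 0.075 ]
top plane 1399 [0.458  0.2971 0.127 ] [-0.571 -0.039  0.82 ] tilt 34.9
 rect (-3.3861083984375
[... 1554 characters left out ...]
 crust 90 px [257 184  12  10] (array([519.5,  74.1]), array([29. , 22.8]), 57.4) z [0.0285 0.0413 0.0448]
scene crust 97 px [225 194  13  10] (array([498.9,  -7.9]), array([24.2, 25.9]), 28.3) z [0.0299 0.0412 0.0453]
scene planks 1160 px [294 113  56  28] (array([476.5, 381. ]), array([150.3, 234.8]), 2.7) z [0.0719 0.1299 0.1642]
scene green 5436 px [ 91 293 102  91] (array([ 712.6, -350. ]), array([160.4, 129. ]), 87.2) z [0.0693 0.0722 0.0743]
scene plane 322 [0.5358 0.2985 0.1501] [0.801 0.075 0.593] tilt 53.6
 rect (-0.6491107940673828, -1.477743148803711) (59.187583923339844, 52.39927291870117) 89.07251739501953 centre [0.536  0.3    0.1496] up [-0.591 -0.055  0.805]
 white rack None
```

```bash
cat >> h.py <<'E'
def yaw():
    w,x,y,z=read_state()["ee_rot"];return np.arctan2(2*(x*y+w*z),1-2*(y*y+z*z))
def go(x,y,z,psi_deg):
    "roll needed, then shift in tool axes after the roll (tool pointing down)"
    p=read_state()["ee_pos"];ps=np.radians(psi_deg);r=(yaw()-ps+np.pi)%(2*np.pi)-np.pi
    d=np.array([x,y,z])-p
    print("roll",round(r,3),"then shift",np.round([d[0]*np.cos(ps)+d[1]*np.sin(ps),d[0]*np.sin(ps)-d[1]*np.cos(ps),-d[2]],4),"tcp",p.round(4),"psi",np.degrees(yaw()).round(2))
E
python3 - <<'E'
from m import *
for n in("top","scene"):
    s=np.load(f"{n}0.npy",allow_pickle=True).item();W=cloud(s)
    X,Y,Z=W[...,0],W[...,1],W[...,2]
    m=(X>.35)&(X<.6)&(Y<-.22)&(Y>-.42)&(Z>.070)&(Z<.08)
    P=W[m];print(n,rect(P),P.mean(0).round(4),np.median(P[:,2]).round(4))
    m=(X>.35)&(X<.6)&(Y<-.22)&(Y>-.42)&(Z>.018)&(Z<.08)
    print(n,"all",rect(W[m]))
c=np.array([.498,.031]);a=np.radians(-7.1);R=np.array([[np.cos(a),-np.sin(a)],[np.sin(a),np.cos(a)]])
for p in[(.511,.0736),(.493,-.010),(.4714,.034)]: print("crust slab",(R.T@(np.array(p)-c)).round(3))
print((c+R@[.153,0]).round(3),(c+R@[-.08,0]).round(3),(c+R@[.115,0]).round(3))
go(.47,-.323,.15,65.7)
E
```

```text
top (array([ 474.8, -318.4]), array([112.8,  29. ]), 64.4) [ 0.4746 -0.3176  0.0742] 0.0742
top all (array([ 473.9, -319.3]), array([140.2,  30.5]), 64.6)
scene (array([ 477.8, -319.5]), array([109.6,  29.7]), 64.9) [ 0.4795 -0.3199  0.0746] 0.0748
scene all (array([ 478. , -320.6]), array([141. ,  31.4]), 65.2)
crust slab [0.008 0.044]
crust slab [ 0.    -0.041]
crust slab [-0.027 -0.   ]
[0.65  0.012] [0.419 0.041] [0.612 0.017]
roll -0.858 then shift [0.3714 0.1528 0.0802] tcp [ 0.1779 -0.5986  0.2302] psi 16.55
```

>>> arm_command([
  [[0,0,0],-0.14,-1],
  [[0,0,0],-0.14,-1],
  [[0,0,0],-0.14,-1],
  [[0,0,0],-0.14,-1],
  [[0,0,0],-0.14,-1],
  [[0,0,0],-0.142,-1],
])

```text
time: 0.7
ee_pos: [0.1779, -0.5987, 0.2305]
ee_rot: [-0.001, 0.843, 0.538, 0.0]
wrist_force: [-0.6, 0.8, -0.4]
opening: 0.0855
grasp_force: 0.0
```

>>> arm_command([
  [[0.045,0.018,0.01],0,-1],
  [[0.045,0.018,0.01],0,-1],
  [[0.045,0.018,0.01],0,-1],
  [[0.045,0.018,0.01],0,-1],
  [[0.045,0.018,0.01],0,-1],
  [[0.045,0.018,0.01],0,-1],
  [[0.045,0.018,0.01],0,-1],
  [[0.045,0.018,0.01],0,-1],
])

```text
time: 1.5
ee_pos: [0.4626, -0.3329, 0.1506]
ee_rot: [-0.0, 0.844, 0.536, -0.0]
wrist_force: [0.6, -0.3, -0.7]
opening: 0.0851
grasp_force: 0.0
```

```bash
python3 -c "
from h import *
go(.476,-.3195,.10,64.8)"
```

```text
roll -0.0 then shift [0.0179 0.0064 0.0506] tcp [ 0.4626 -0.3329  0.1506] psi 64.79
```

>>> arm_command([
  [[0.018,0.0065,0.03],0,-1],
  [[0,0,0.03],0,-1],
  [[0,0,0.025],0,-1],
  [[0,0,0.02],0,-1],
  [[0,0,0.0095],0,-1],
  [[0,0,0],0,-1],
])

```text
time: 2.1
ee_pos: [0.474, -0.3202, 0.0349]
ee_rot: [-0.002, 0.844, 0.536, -0.001]
wrist_force: [-0.5, -0.1, 0.2]
opening: 0.0853
grasp_force: 0.0
```

>>> arm_command([
  [[0,0,0],0,1],
  [[0,0,0],0,1],
  [[0,0,0],0,1],
  [[0,0,0],0,1],
  [[0,0,0],0,1],
  [[0,0,0],0,1],
  [[0,0,0],0,1],
  [[0,0,0],0,1],
], newtons=60)

```text
time: 2.9
ee_pos: [0.4757, -0.3217, 0.0379]
ee_rot: [0.001, 0.844, 0.536, 0.0]
wrist_force: [-1.5, 1.0, 5.4]
opening: 0.027
grasp_force: 59.8
```

>>> arm_command([
  [[0,0,-0.02],0,1],
  [[0,0,-0.03],0,1],
  [[0,0,-0.03],0,1],
  [[0,0,-0.02],0,1],
  [[0,0,0],-0.105,1],
  [[0,0,0],-0.105,1],
  [[0,0,0],-0.105,1],
  [[0,0,0],0,1],
])

```text
time: 3.7
ee_pos: [0.4745, -0.3206, 0.1355]
ee_rot: [-0.001, 0.75, 0.661, -0.0]
wrist_force: [-0.3, 0.0, -2.0]
opening: 0.027
grasp_force: 59.5
```

```bash
python3 -c "
from h import *
print(read_state()['wrist_force'],read_state()['opening'])
go(.4137,.0416,.13,82.9)"
```

```text
[-0.33893833  0.04630177 -2.0250626 ] 0.027042288561355904
roll -0.001 then shift [ 0.3519 -0.1051  0.0055] tcp [ 0.4745 -0.3206  0.1355] psi 82.82
```

>>> arm_command([
  [[0.044,-0.0131,0],0,1],
  [[0.044,-0.0131,0],0,1],
  [[0.044,-0.0131,0],0,1],
  [[0.044,-0.0131,0],0,1],
  [[0.044,-0.0131,0],0,1],
  [[0.044,-0.0131,0],0,1],
  [[0.044,-0.0131,0],0,1],
  [[0.044,-0.0131,0],0,1],
])

```text
time: 4.5
ee_pos: [0.414, 0.0428, 0.1362]
ee_rot: [-0.0, 0.751, 0.66, -0.0]
wrist_force: [0.8, -0.2, -1.9]
opening: 0.0274
grasp_force: 59.8
```

>>> arm_command([
  [[0,0,0],0,1],
  [[0,0,0],0,1],
])

```text
time: 4.7
ee_pos: [0.4145, 0.0419, 0.1363]
ee_rot: [-0.0, 0.749, 0.662, -0.0]
wrist_force: [-0.1, -0.6, -2.3]
opening: 0.0273
grasp_force: 59.8
```

Run:
```python
from m import *
go(.4137,.0416,.07,82.9)
for n in("scene","top"):
    s=snapshot(n);W=cloud(s);np.save(n+"1.npy",s,allow_pickle=True)
    hsv=cv2.cvtColor(s["img"],cv2.COLOR_RGB2HSV).astype(int);H,S,V=hsv[...,0],hsv[...,1],hsv[...,2];X,Y,Z=W[...,0],W[...,1],W[...,2]
    m=(H>105)&(H<130)&(S>130)&(V>50)&(abs(Y)<.2)&(X>.3)&(X<.6)
    P=W[m];print(n,m.sum(),rect(P),np.percentile(P[:,2],[1,5,50,95,99]).round(4))
s=np.load("scene1.npy",allow_pickle=True).item()
cv2.imwrite("pics/a.png",cv2.resize(s["img"][60:280,100:380,::-1],None,fx=2.5,fy=2.5))
```

```text
roll 0.0 then shift [-0.0004 -0.0008  0.0663] tcp [0.4145 0.0419 0.1363] psi 82.91
scene 429 (array([423.3,  40.9]), array([136.2,  29. ]), 80.6) [0.1045 0.1061 0.1192 0.1289 0.13  ]Traceback (most recent call last):
  File "<stdin>", line 7, in <module>
    return _quantile_unchecked(
        a, q, axis, out, overwrite_input, method, keepdims, weights)
    return _ureduce(a,
                    func=_quantile_ureduce_func,
    ...<5 lines>...
                    overwrite_input=overwrite_input,
                    method=method)
    r = func(a, **kwargs)
    result = _quantile(arr,
                       quantiles=q,
    ...<2 lines>...
                       out=out,
                       weights=wgt)
    slices_having_nans = np.isnan(arr[-1, ...])
                                  ~~~^^^^^^^^^
IndexError: index -1 is out of bounds for axis 0 with size 0
```

>>> arm_command([
  [[0,0,0.025],0,1],
  [[0,0,0.02],0,1],
  [[0,0,0.01],0,1],
  [[0,0,0.008],0,1],
  [[0,0,0.004],0,1],
  [[0,0,0],0,1],
])

```text
time: 5.4
ee_pos: [0.4152, 0.0408, 0.0698]
ee_rot: [-0.0, 0.75, 0.661, -0.0]
wrist_force: [-0.2, 0.6, -2.6]
opening: 0.0272
grasp_force: 59.9
```

Run:
```python
from m import *
go(.612,.0168,.0685,82.9);print(read_state()["wrist_force"])
s=snapshot("scene");cv2.imwrite("pics/a.png",cv2.resize(s["img"][100:280,150:350,::-1],None,fx=3,fy=3))
```

```text
roll -0.002 then shift [0.0005 0.1983 0.0013] tcp [0.4152 0.0408 0.0698] psi 82.79
[-0.22474582  0.61019525 -2.62925281]
```

View pics/a.png

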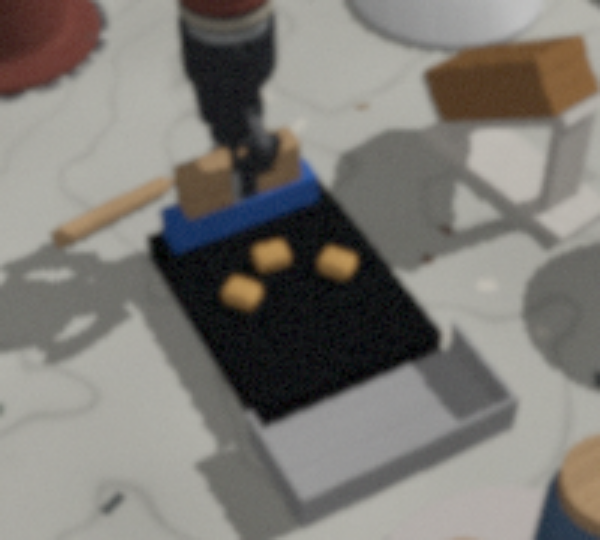

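>>> arm_command([
  [[0,0.012,0.001],0,1],
  [[0,0.012,0],0,1],
  [[0,0.012,0],0,1],
  [[0,0.012,0],0,1],
  [[0,0.012,0],0,1],
  [[0,0.012,0],0,1],
  [[0,0.012,0],0,1],
  [[0,0.012,0],0,1],
])

```text
time: 6.25
ee_pos: [0.5115, 0.0291, 0.0695]
ee_rot: [0.0, 0.75, 0.662, 0.0]
wrist_force: [-0.4, 0.5, -2.4]
opening: 0.0273
grasp_force: 59.8
```

>>> arm_command([
  [[0,0.01,0],0,1],
  [[0,0.01,0],0,1],
  [[0,0.01,0],0,1],
  [[0,0.01,0],0,1],
  [[0,0.01,0],0,1],
  [[0,0.01,0],0,1],
  [[0,0.01,0],0,1],
  [[0,0.01,0],0,1],
])

```text
time: 7.05
ee_pos: [0.5905, 0.0191, 0.0688]
ee_rot: [-0.0, 0.75, 0.662, -0.0]
wrist_force: [-0.2, 0.0, -1.4]
opening: 0.0275
grasp_force: 59.8
```

>>> arm_command([
  [[0,0.01,0],0,1],
  [[0,0.01,0],0,1],
  [[0,0.009,0],0,1],
  [[0,0,0],0,1],
  [[0,0,0],0,1],
])

```text
time: 7.55
ee_pos: [0.6185, 0.0155, 0.0686]
ee_rot: [-0.0, 0.75, 0.662, -0.0]
wrist_force: [-0.4, -0.9, -2.1]
opening: 0.0272
grasp_force: 60.0
```

```bash
cat > cr.py <<'E'
from m import *
def crusts():
  c=np.array([.498,.031]);a=np.radians(-7.1);R=np.array([[np.cos(a),-np.sin(a)],[np.sin(a),np.cos(a)]])
  for n in("scene","top"):
    s=snapshot(n);np.save(n+"1.npy",s,allow_pickle=True);W=cloud(s)
    hsv=cv2.cvtColor(s["img"],cv2.COLOR_RGB2HSV).astype(int);H,S=hsv[...,0],hsv[...,1];X,Y,Z=W[...,0],W[...,1],W[...,2]
    L=(W[...,:2]-c)@R
    m=((H>5)&(H<25)&(S>90)&(L[...,0]>-.15)&(L[...,0]<.25)&(abs(L[...,1])<.12)&(Z<.06)).astype(np.uint8)
    k,l,st,_=cv2.connectedComponentsWithStats(m)
    for i in range(1,k):
        if st[i,4]>15: print(n,st[i],"slab",np.nanmedian(L[l==i],0).round(3),"ztop",np.nanpercentile(Z[l==i],90).round(4))
E
python3 -c "
from cr import *
crusts();go(.612,.0168,.0685,82.9)
s=np.load('scene1.npy',allow_pickle=True).item();cv2.imwrite('pics/b.png',cv2.resize(s['img'][100:280,150:350,::-1],None,fx=3,fy=3))"
```

```text
scene [281 225  11  12  94] slab [0.151 0.033] ztop 0.0334
scene [266 230  12   9  77] slab [ 0.144 -0.002] ztop 0.0307
scene [249 239  11  13  99] slab [ 0.152 -0.051] ztop 0.0335
roll -0.001 then shift [ 0.0004 -0.0061 -0.0001] tcp [0.618  0.0156 0.0684] psi 82.84
```

View pics/b.png

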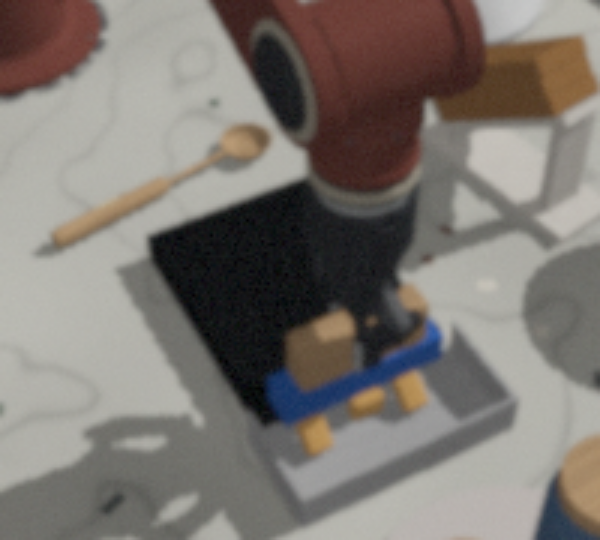

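The three crusts lie in the trough just ahead of the blue foot (crop pixels (315,435), (367,403), (408,390)). I'll lift the scraper and check.

>>> arm_command([
  [[0,0,-0.02],0,1],
  [[0,-0.01,-0.03],0,1],
  [[0,-0.03,-0.03],0,1],
  [[0,-0.03,0],0,1],
  [[0,-0.03,0],0,1],
  [[0,-0.03,0],0,1],
  [[0,-0.03,0],0,1],
  [[0,0,0],0,1],
])

```text
time: 8.45
ee_pos: [0.4562, 0.0361, 0.1475]
ee_rot: [-0.001, 0.75, 0.662, -0.001]
wrist_force: [0.0, -0.7, -2.0]
opening: 0.0274
grasp_force: 60.3
```

```bash
python3 -c "
from cr import *
crusts();go(.4757,-.3217,.145,64.8)"
```

```text
scene [279 225  11  11  81] slab [0.144 0.033] ztop 0.0227
scene [267 229  11  10  77] slab [ 0.144 -0.001] ztop 0.0301
scene [248 239  11  11  91] slab [ 0.144 -0.052] ztop 0.0231
top [244 158   9  11  81] slab [0.137 0.035] ztop 0.0239
top [278 161   8  11  76] slab [ 0.138 -0.05 ] ztop 0.0245
top [256 162  11   6  57] slab [0.135 0.002] ztop 0.032
roll 0.315 then shift [-0.3164  0.1668  0.0039] tcp [0.4595 0.0356 0.1489] psi 82.85
```

>>> arm_command([
  [[0,0,0],0.105,1],
  [[0,0,0],0.105,1],
  [[0,0,0],0.105,1],
  [[-0.04,0.021,0],0,1],
  [[-0.04,0.021,0],0,1],
  [[-0.04,0.021,0],0,1],
  [[-0.04,0.021,0],0,1],
  [[-0.04,0.021,0],0,1],
])

```text
time: 9.35
ee_pos: [0.4704, -0.1928, 0.1492]
ee_rot: [0.001, 0.844, 0.536, 0.0]
wrist_force: [0.2, 0.4, -1.8]
opening: 0.0275
grasp_force: 60.3
```

>>> arm_command([
  [[-0.04,0.021,0],0,1],
  [[-0.04,0.021,0],0,1],
  [[-0.036,0.02,0],0,1],
  [[0,0,0.03],0,1],
  [[0,0,0.03],0,1],
  [[0,0,0.025],0,1],
  [[0,0,0.015],0,1],
  [[0,0,0],0,1],
])

```text
time: 10.15
ee_pos: [0.4751, -0.3207, 0.0459]
ee_rot: [-0.002, 0.844, 0.536, -0.001]
wrist_force: [0.1, 0.6, -1.9]
opening: 0.027
grasp_force: 60.3
```

>>> arm_command([
  [[0,0,0.004],0,1],
  [[0,0,0.003],0,1],
  [[0,0,0.0015],0,1],
  [[0,0,0],0,1],
  [[0,0,0],0,1],
])

```text
time: 10.65
ee_pos: [0.4766, -0.3218, 0.041]
ee_rot: [0.001, 0.844, 0.536, 0.0]
wrist_force: [0.4, 0.2, -2.7]
opening: 0.0272
grasp_force: 60.3
```

>>> arm_command([
  [[0,0,0.0015],0,1],
  [[0,0,0.0015],0,1],
  [[0,0,0],0,1],
])

```text
time: 10.95
ee_pos: [0.4765, -0.3217, 0.0379]
ee_rot: [0.0, 0.844, 0.536, 0.0]
wrist_force: [-1.7, 0.3, 1.4]
opening: 0.0272
grasp_force: 60.8
```

>>> arm_command([
  [[0,0,0.001],0,1],
  [[0,0,0.001],0,1],
  [[0,0,0],0,1],
])

```text
time: 11.25
ee_pos: [0.4766, -0.3218, 0.0379]
ee_rot: [-0.0, 0.844, 0.536, -0.0]
wrist_force: [-6.9, 5.5, 12.8]
opening: 0.0272
grasp_force: 62.2
```

>>> arm_command([
  [[0,0,-0.001],0,1],
  [[0,0,-0.0005],0,-1],
  [[0,0,0],0,-1],
  [[0,0,0],0,-1],
  [[0,0,0],0,-1],
  [[0,0,0],0,-1],
  [[0,0,0],0,-1],
  [[0,0,0],0,-1],
])

```text
time: 12.05
ee_pos: [0.4762, -0.3215, 0.0367]
ee_rot: [-0.0, 0.844, 0.536, -0.0]
wrist_force: [0.1, -0.2, -0.5]
opening: 0.0854
grasp_force: 0.0
```

>>> arm_command([
  [[0,0,-0.01],0,-1],
  [[0,0,-0.03],0,-1],
  [[0,0,-0.04],0,-1],
  [[0,0,-0.05],0,-1],
  [[0,0,-0.05],0,-1],
  [[0,0,-0.05],0,-1],
  [[0,0,-0.02],0.1,-1],
  [[0,0,0],0.1,-1],
])

```text
time: 12.85
ee_pos: [0.4778, -0.3229, 0.2941]
ee_rot: [0.005, 0.895, 0.447, 0.002]
wrist_force: [-0.7, -0.4, -0.4]
opening: 0.0855
grasp_force: 0.0
```

Run:
```python
from m import *
for n in("scene","top"):
    s=snapshot(n);W=cloud(s);X,Y,Z=W[...,0],W[...,1],W[...,2]
    m=(X>.35)&(X<.6)&(Y<-.22)&(Y>-.42)&(Z>.070)&(Z<.08)
    P=W[m];print(n,len(P),rect(P),np.median(P[:,2]).round(4))
go(.46,.297,.28,3.8)
```

```text
scene 536 (array([ 479.9, -320.2]), array([109.4,  29.6]), 64.5) 0.0748
top 520 (array([ 476.5, -318.3]), array([111.4,  28.5]), 64.7) 0.0741
roll 0.865 then shift [ 0.0245 -0.6185  0.0091] tcp [ 0.4765 -0.3218  0.2891] psi 53.34
```

>>> arm_command([
  [[0,0,0],0.144,-1],
  [[0,0,0],0.144,-1],
  [[0,0,0],0.144,-1],
  [[0,0,0],0.144,-1],
  [[0,0,0],0.144,-1],
  [[0,0,0],0.145,-1],
  [[0,-0.04,0],0,-1],
  [[0,-0.04,0],0,-1],
])

```text
time: 13.75
ee_pos: [0.4702, -0.241, 0.2856]
ee_rot: [-0.001, 0.999, 0.033, -0.001]
wrist_force: [0.1, 1.3, 0.2]
opening: 0.0851
grasp_force: 0.0
```

>>> arm_command([
  [[0,-0.04,0],0,-1],
  [[0,-0.04,0],0,-1],
  [[0,-0.04,0],0,-1],
  [[0,-0.04,0],0,-1],
  [[0,-0.04,0],0,-1],
  [[0,-0.04,0],0,-1],
  [[0,-0.04,0],0,-1],
  [[0,-0.04,0],0,-1],
])

```text
time: 14.55
ee_pos: [0.449, 0.0792, 0.2861]
ee_rot: [-0.0, 0.999, 0.034, -0.001]
wrist_force: [-0.0, 0.3, -0.7]
opening: 0.0851
grasp_force: 0.0
```

>>> arm_command([
  [[0,-0.04,0],0,-1],
  [[0,-0.04,0],0,-1],
  [[0,-0.04,0],0,-1],
  [[0,-0.04,0],0,-1],
  [[0,-0.04,0],0,-1],
  [[0,0,0],0,-1],
])

```text
time: 15.15
ee_pos: [0.4353, 0.2805, 0.2857]
ee_rot: [-0.0, 0.999, 0.037, -0.001]
wrist_force: [0.3, -0.5, 0.9]
opening: 0.0856
grasp_force: 0.0
```

```bash
python3 -c "
from h import *
go(.455,.297,.15,3.8)"
```

```text
roll 0.007 then shift [ 0.0208 -0.0152  0.1357] tcp [0.4353 0.2805 0.2857] psi 4.21
```

>>> arm_command([
  [[0.021,-0.015,0],0.007,-1],
  [[0,0,0.04],0,-1],
  [[0,0,0.04],0,-1],
  [[0,0,0.03],0,-1],
  [[0,0,0.02],0,-1],
  [[0,0,0],0,-1],
])

```text
time: 15.75
ee_pos: [0.454, 0.2916, 0.1521]
ee_rot: [0.002, 1.0, 0.03, -0.004]
wrist_force: [0.1, 0.1, -0.3]
opening: 0.0854
grasp_force: 0.0
```

Run:
```python
from h import *
go(.455,.297,.104,3.8)
s=snapshot("scene");cv2.imwrite("pics/c.png",cv2.resize(s["img"][40:200,240:400,::-1],None,fx=3.6,fy=3.6))
```

```text
roll -0.007 then shift [ 0.0013 -0.0053  0.0481] tcp [0.454  0.2916 0.1521] psi 3.42
```

View pics/c.png

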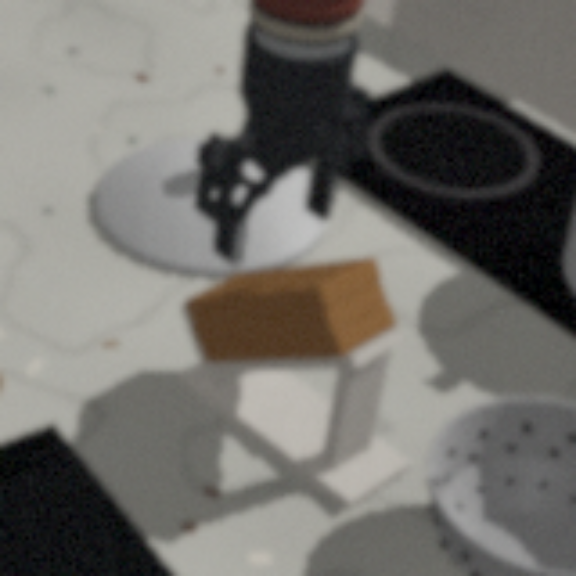

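The open fingers (crop pixels (228,250) and (320,205)) straddle the stack from above. I'll correct by about 5 mm and go down.

>>> arm_command([
  [[0.001,-0.004,0],0,-1],
  [[0,0,0.02],0,-1],
  [[0,0,0.015],0,-1],
  [[0,0,0],0,-1],
  [[0,0,0],0,-1],
])

```text
time: 16.3
ee_pos: [0.4576, 0.2976, 0.1222]
ee_rot: [-0.0, 1.0, 0.029, 0.0]
wrist_force: [0.1, 0.5, 0.4]
opening: 0.0859
grasp_force: 0.0
```

Run:
```python
from h import *
go(.455,.297,.104,3.8)
for n in("scene","top"):
    snapshot(n); go(.455,.297,.104,3.8)
```

```text
roll -0.007 then shift [-0.0027  0.0005  0.0182] tcp [0.4576 0.2976 0.1222] psi 3.38
roll -0.007 then shift [-0.003   0.0006  0.0187] tcp [0.458  0.2978 0.1227] psi 3.38
roll -0.007 then shift [-0.0032  0.0007  0.019 ] tcp [0.4581 0.2979 0.123 ] psi 3.38
```

>>> arm_command([
  [[-0.003,0,0.01],0,-1],
  [[0,0,0.008],0,-1],
  [[0,0,0],0,-1],
  [[0,0,0],0,-1],
  [[0,0,0],0,-1],
  [[0,0,0],0,-1],
])

```text
time: 17.0
ee_pos: [0.4548, 0.2975, 0.1042]
ee_rot: [-0.0, 1.0, 0.029, 0.0]
wrist_force: [-0.2, -0.3, 0.3]
opening: 0.0852
grasp_force: 0.0
```

>>> arm_command([
  [[0,0,0],0,1],
  [[0,0,0],0,1],
  [[0,0,0],0,1],
  [[0,0,0],0,1],
  [[0,0,0],0,1],
  [[0,0,0],0,1],
  [[0,0,0],0,1],
  [[0,0,0],0,1],
], newtons=60)

```text
time: 17.8
ee_pos: [0.455, 0.2977, 0.1048]
ee_rot: [-0.0, 1.0, 0.029, 0.001]
wrist_force: [-0.4, 0.2, 4.8]
opening: 0.058
grasp_force: 66.7
```

Run:
```python
from h import *
snapshot("top")
s=snapshot("scene");cv2.imwrite("pics/d.png",cv2.resize(s["img"][60:180,260:380,::-1],None,fx=4.8,fy=4.8))
```

```text
(no output)
```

View pics/d.png

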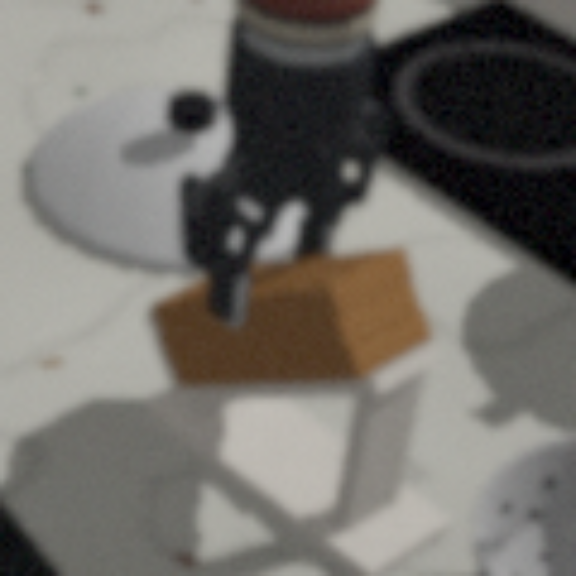

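The near finger (crop (230,270)–(230,323)) reaches about to the seam with the middle plank, so I'll regrip 4 mm higher.

>>> arm_command([
  [[0,0,0],0,-1],
  [[0,0,0],0,-1],
  [[0,0,0],0,-1],
  [[0,0,-0.004],0,-1],
  [[0,0,0],0,-1],
  [[0,0,0],0,-1],
])

```text
time: 18.5
ee_pos: [0.4547, 0.2974, 0.108]
ee_rot: [-0.0, 1.0, 0.029, 0.0]
wrist_force: [-0.1, -0.3, 0.3]
opening: 0.0853
grasp_force: 0.0
```

>>> arm_command([
  [[0,0,0],0,1],
  [[0,0,0],0,1],
  [[0,0,0],0,1],
  [[0,0,0],0,1],
  [[0,0,0],0,1],
  [[0,0,0],0,1],
  [[0,0,0],0,1],
], newtons=60)

```text
time: 19.2
ee_pos: [0.4549, 0.2976, 0.1085]
ee_rot: [-0.0, 1.0, 0.029, 0.0]
wrist_force: [-0.8, 0.8, 5.5]
opening: 0.0585
grasp_force: 66.1
```

>>> arm_command([
  [[0,0,-0.003],0,1],
  [[0,0,-0.003],0,1],
  [[0,0,-0.004],0,1],
  [[0,0,0],0,1],
])

```text
time: 19.6
ee_pos: [0.4546, 0.2974, 0.1181]
ee_rot: [-0.0, 1.0, 0.029, 0.0]
wrist_force: [0.4, -0.3, -1.9]
opening: 0.0587
grasp_force: 65.4
```

Run:
```python
from h import *
s=snapshot("scene");cv2.imwrite("pics/e.png",cv2.resize(s["img"][60:180,260:380,::-1],None,fx=4.8,fy=4.8))
```

```text
(no output)
```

View pics/e.png

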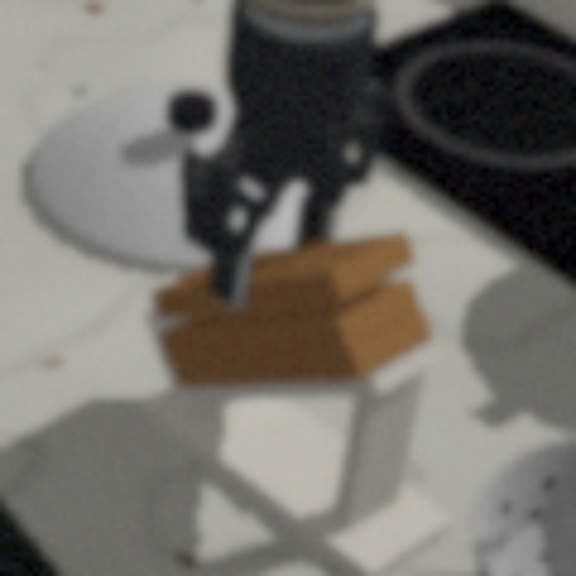

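Only the top plank came up; there is a clean gap above the middle plank (crop (160,318)–(410,275)). Next I'll carry it to the slab.

>>> arm_command([
  [[0,0,-0.02],0,1],
  [[0,0,-0.03],0,1],
  [[0,0,-0.03],0,1],
  [[0,0,-0.03],0,1],
  [[0,0,0],0.06,1],
  [[0,0,0],0.06,1],
  [[0,0,0],0.06,1],
  [[0,0,0],0,1],
])

```text
time: 20.45
ee_pos: [0.4543, 0.2973, 0.2275]
ee_rot: [0.0, 0.998, -0.06, -0.0]
wrist_force: [0.4, 0.3, -2.3]
opening: 0.0585
grasp_force: 65.4
```

```bash
python3 -c "
from h import *
go(.498,.031,.2,-7.1)"
```

```text
roll 0.003 then shift [0.0762 0.2589 0.0275] tcp [0.4543 0.2973 0.2275] psi -6.94
```

>>> arm_command([
  [[0.0085,0.02,0],0.003,1],
  [[0.0095,0.035,0],0,1],
  [[0.0095,0.035,0],0,1],
  [[0.0095,0.035,0],0,1],
  [[0.0095,0.035,0],0,1],
  [[0.0095,0.035,0],0,1],
  [[0.0095,0.035,0],0,1],
  [[0.0105,0.029,0],0,1],
])

```text
time: 21.25
ee_pos: [0.4977, 0.0292, 0.2277]
ee_rot: [0.0, 0.998, -0.062, -0.0]
wrist_force: [0.5, 0.1, -1.5]
opening: 0.0582
grasp_force: 65.4
```

>>> arm_command([
  [[0,0,0.03],0,1],
  [[0,0,0.03],0,1],
  [[0,0,0.03],0,1],
  [[0,0,0.02],0,1],
  [[0,0,0.01],0,1],
  [[0,0,0.01],0,1],
  [[0,0,0],0,1],
  [[0,0,0],0,1],
])

```text
time: 22.05
ee_pos: [0.4986, 0.031, 0.0987]
ee_rot: [0.0, 0.998, -0.062, 0.001]
wrist_force: [0.6, -0.6, -0.8]
opening: 0.0581
grasp_force: 65.4
```

```bash
cat > pl.py <<'E'
from m import *
def plank():
  c=np.array([.498,.031]);a=np.radians(-7.1);R=np.array([[np.cos(a),-np.sin(a)],[np.sin(a),np.cos(a)]])
  for n in("scene","top"):
    s=snapshot(n);np.save(n+"1.npy",s,allow_pickle=True);W=cloud(s)
    hsv=cv2.cvtColor(s["img"],cv2.COLOR_RGB2HSV).astype(int);H,S=hsv[...,0],hsv[...,1];X,Y,Z=W[...,0],W[...,1],W[...,2]
    L=(W[...,:2]-c)@R
    m=(H>5)&(H<25)&(S>80)&(abs(L[...,0])<.109)&(abs(L[...,1])<.08)&(Z>.032)&(Z<.2)
    Q=np.c_[L[m],Z[m]];print(n,m.sum(),"x",np.percentile(Q[:,0],[.5,99.5]).round(4),"y",np.percentile(Q[:,1],[.5,99.5]).round(4))
    for lo in np.arange(-.1,.1,.02):
        q=Q[(Q[:,0]>lo)&(Q[:,0]<lo+.02)]
        if len(q)>10:print("  x",round(lo+.01,2),"z top",np.percentile(q[:,2],[50,95]).round(4))
    if len(Q)>100: print(rect(Q))
E
python3 -c "
from pl import *
plank();go(.498,.031,.074,-7.1)"
```

```text
scene 609 x [-0.0597  0.0779] y [-0.0446  0.0327]
  x -0.05 z top [0.0751 0.0837]
  x -0.03 z top [0.0907 0.0987]
  x -0.01 z top [0.108  0.1316]
  x 0.01 z top [0.1209 0.1337]
  x 0.03 z top [0.1325 0.1408]
  x 0.05 z top [0.1463 0.1545]
  x 0.07 z top [0.1544 0.1605]
(array([14.4, -5.8]), array([ 98.9, 158.4]), 73.4)
top 429 x [-0.0651 -0.0214] y [-0.0365  0.0339]
  x -0.07 z top [0.0703 0.0755]
  x -0.05 z top [0.0792 0.0869]
  x -0.03 z top [0.0913 0.0976]
(array([ -9. , -16.2]), array([168.6, 106.1]), 2.6)
roll -0.0 then shift [-0.0009  0.0001  0.0252] tcp [0.4989 0.0309 0.0992] psi -7.1
```

>>> arm_command([
  [[0,0,0.01],0,1],
  [[0,0,0.008],0,1],
  [[0,0,0.004],0,1],
  [[0,0,0.003],0,1],
  [[0,0,0.003],0,1],
  [[0,0,0.003],0,1],
  [[0,0,0],0,1],
], newtons=25)

```text
time: 22.85
ee_pos: [0.5008, 0.0306, 0.0698]
ee_rot: [0.0, 0.998, -0.062, 0.003]
wrist_force: [1.9, -0.7, 9.6]
opening: 0.0581
grasp_force: 66.9
```

>>> arm_command([
  [[0,0,0.003],0,1],
  [[0,0,0.003],0,1],
  [[0,0,0.003],0,1],
  [[0,0,0],0,1],
])

```text
time: 23.25
ee_pos: [0.5055, 0.03, 0.0643]
ee_rot: [0.0, 0.998, -0.062, 0.009]
wrist_force: [7.1, -1.0, 13.9]
opening: 0.0586
grasp_force: 68.3
```

```bash
python3 -c "
from pl import *
plank();go(.498,.031,.074,-7.1)"
```

```text
scene 751 x [-0.0546  0.0879] y [-0.0446  0.0286]
  x -0.05 z top [0.0505 0.0564]
  x -0.03 z top [0.0606 0.0662]
  x -0.01 z top [0.0721 0.0767]
  x 0.01 z top [0.0833 0.1505]
  x 0.03 z top [0.0921 0.1332]
  x 0.05 z top [0.1013 0.1066]
  x 0.07 z top [0.1119 0.1166]
  x 0.09 z top [0.1085 0.1161]
(array([15. , -0.1]), array([107.8, 155.1]), 67.7)
top 504 x [-0.0636  0.0858] y [-0.0351  0.0319]
  x -0.07 z top [0.0466 0.049 ]
  x -0.05 z top [0.0524 0.0575]
  x -0.03 z top [0.062  0.0671]
  x 0.09 z top [0.1087 0.1144]
(array([12.3,  8.6]), array([102.1, 155.8]), 80.1)
roll -0.0 then shift [-0.0076 -0.0001 -0.0097] tcp [0.5055 0.03   0.0643] psi -7.12
```

>>> arm_command([
  [[0,0,-0.008],0,1],
  [[0,0,-0.007],0,1],
  [[-0.009,0,0],0,1],
  [[-0.009,0,0],0,1],
  [[0,0,0],0,0.9],
  [[0,0,0],0,0.9],
], newtons=30)

```text
time: 23.95
ee_pos: [0.4789, 0.0334, 0.0719]
ee_rot: [0.0, 0.998, -0.062, -0.001]
wrist_force: [0.4, -0.6, -1.3]
opening: 0.0585
grasp_force: 66.8
```

```bash
python3 -c "
from pl import *
plank();go(.498,.031,.074,-7.1);print(read_state()['wrist_force'],read_state()['grasp_force'])"
```

```text
scene 693 x [-0.0792  0.0613] y [-0.044  0.03 ]
  x -0.07 z top [0.0613 0.0661]
  x -0.05 z top [0.073  0.0772]
  x -0.03 z top [0.0839 0.0906]
  x -0.01 z top [0.0937 0.1341]
  x 0.01 z top [0.1023 0.108 ]
  x 0.03 z top [0.1124 0.1177]
  x 0.05 z top [0.1197 0.1245]
  x 0.07 z top [0.1118 0.1148]
(array([-9.8, -2.8]), array([110.5, 151.1]), 65.4)
top 505 x [-0.0896  0.0593] y [-0.0427  0.0309]
  x -0.09 z top [0.0549 0.058 ]
  x -0.07 z top [0.0625 0.0691]
  x -0.05 z top [0.071  0.0749]
  x 0.05 z top [0.1187 0.1252]
(array([ -9.8, -14.4]), array([163.8, 102.9]), 2.9)
roll -0.0 then shift [ 0.0184 -0.     -0.0015] tcp [0.4797 0.0333 0.0725] psi -7.11
[ 1.00846836  0.3147309  -1.77327224] 66.78340315818787
```

>>> arm_command([
  [[0,0,0.004],0,1],
  [[0,0,0.003],0,1],
  [[0.0013,0,0.003],0,1],
  [[0.0013,0,0.003],0,1],
  [[0.0012,0,0.003],0,1],
  [[0.0011,0,0.003],0,1],
  [[0.001,0,0.003],0,1],
  [[0,0,0],0,1],
], newtons=30)

```text
time: 24.85
ee_pos: [0.4888, 0.032, 0.0533]
ee_rot: [0.0, 0.998, -0.062, 0.003]
wrist_force: [1.9, -0.4, 8.8]
opening: 0.0587
grasp_force: 69.0
```

>>> arm_command([
  [[0.0009,0,0.003],0,1],
  [[0.0008,0,0.003],0,1],
  [[0.0006,0,0.003],0,1],
  [[0.0004,0,0.003],0,1],
  [[0,0,0],0,1],
  [[0,0,0],0,1],
])

```text
time: 25.45
ee_pos: [0.4931, 0.0315, 0.0422]
ee_rot: [0.0, 0.998, -0.062, 0.005]
wrist_force: [5.4, -1.2, 7.0]
opening: 0.0585
grasp_force: 69.9
```

```bash
python3 -c "
from pl import *
plank();go(.498,.031,.074,-7.1);print(read_state()['wrist_force'],read_state()['grasp_force'])"
```

```text
scene 926 x [-0.0704  0.077 ] y [-0.0445  0.0324]
  x -0.07 z top [0.05  0.052]
  x -0.05 z top [0.0532 0.0543]
  x -0.03 z top [0.0561 0.0585]
  x -0.01 z top [0.0597 0.1853]
  x 0.01 z top [0.0627 0.1199]
  x 0.03 z top [0.0655 0.0681]
  x 0.05 z top [0.0687 0.0713]
  x 0.07 z top [0.069  0.0734]
(array([ 2.3, -5.8]), array([159.6,  98.1]), 18.9)
top 582 x [-0.0865  0.0723] y [-0.0322  0.0311]
  x -0.09 z top [0.0469 0.0504]
  x -0.07 z top [0.0494 0.0527]
  x -0.05 z top [0.0528 0.0563]
  x -0.03 z top [0.0555 0.0593]
  x 0.07 z top [0.0722 0.074 ]
(array([-5.7, -3.8]), array([ 72.1, 169.7]), 88.8)
roll -0.0 then shift [ 0.005  -0.0002 -0.0318] tcp [0.4931 0.0314 0.0422] psi -7.12
[ 5.03868716 -0.70880072  7.80735574] 69.87102627754211
```

>>> arm_command([
  [[0.0003,0,0.002],0,1],
  [[0.0002,0,0.002],0,1],
  [[0,0,0.002],0,1],
  [[0,0,0.002],0,1],
  [[0,0,0.002],0,1],
  [[0,0,0],0,1],
  [[0,0,0],0,1],
])

```text
time: 26.25
ee_pos: [0.4935, 0.0315, 0.0321]
ee_rot: [0.0, 0.998, -0.062, 0.004]
wrist_force: [5.1, -1.1, 7.5]
opening: 0.0581
grasp_force: 70.5
```

>>> arm_command([
  [[0,0,0.001],0,1],
  [[0,0,0.001],0,1],
  [[0,0,0],0,1],
])

```text
time: 26.55
ee_pos: [0.4933, 0.0315, 0.0299]
ee_rot: [0.0, 0.998, -0.062, 0.004]
wrist_force: [4.8, -1.9, 6.9]
opening: 0.0585
grasp_force: 70.6
```

```bash
python3 -c "
from pl import *
plank();go(.498,.031,.074,-7.1);print(read_state()['wrist_force'],read_state()['grasp_force'])"
```

```text
scene 980 x [-0.067   0.0759] y [-0.0535  0.0306]
  x -0.05 z top [0.0472 0.0501]
  x -0.03 z top [0.0479 0.0506]
  x -0.01 z top [0.0488 0.1868]
  x 0.01 z top [0.0484 0.1094]
  x 0.03 z top [0.0481 0.0506]
  x 0.05 z top [0.0485 0.0503]
  x 0.07 z top [0.0468 0.0504]
(array([  2.7, -15. ]), array([157.9,  98.9]), 9.1)
top 584 x [-0.0874  0.0727] y [-0.0311  0.0313]
  x -0.09 z top [0.047  0.0507]
  x -0.07 z top [0.0474 0.0507]
  x -0.05 z top [0.0477 0.0522]
  x -0.03 z top [0.0479 0.0519]
  x 0.07 z top [0.0484 0.0526]
(array([-7.9,  3.7]), array([ 98.1, 170.9]), 83.0)
roll -0.0 then shift [ 0.0048 -0.     -0.0441] tcp [0.4932 0.0316 0.0299] psi -7.12
[ 4.58169743 -0.03678605  7.31240003] 70.57007074356079
```

>>> arm_command([
  [[0,0,0],0,-1],
  [[0,0,0],0,-1],
  [[0,0,0],0,-1],
  [[0,0,0],0,-1],
  [[0,0,0],0,-1],
  [[0,0,0],0,-1],
])

```text
time: 27.25
ee_pos: [0.4888, 0.0321, 0.0266]
ee_rot: [-0.0, 0.998, -0.062, -0.0]
wrist_force: [-0.5, 0.4, 0.0]
opening: 0.0853
grasp_force: 0.0
```

>>> arm_command([
  [[0,0,-0.01],0,-1],
  [[0,0,-0.03],0,-1],
  [[0,0,-0.04],0,-1],
  [[0,0,-0.05],0,-1],
  [[0,0,-0.05],0,-1],
  [[-0.04,0,-0.03],0,-1],
  [[-0.04,0,0],0,-1],
  [[0,0,0],0,-1],
])

```text
time: 28.05
ee_pos: [0.4074, 0.0426, 0.2388]
ee_rot: [-0.0, 0.998, -0.062, 0.002]
wrist_force: [0.2, -0.1, 0.3]
opening: 0.0854
grasp_force: 0.0
```

```bash
python3 -c "
from pl import *
plank()
from cr import crusts
crusts()
s=np.load('scene1.npy',allow_pickle=True).item();cv2.imwrite('pics/f.png',cv2.resize(s['img'][...,::-1],(768,576)))
s=np.load('top1.npy',allow_pickle=True).item();W=cloud(s);Z=W[...,2];m=(W[...,1]>.25)&(W[...,1]<.34)&(W[...,0]>.38)&(W[...,0]<.56)&(Z>.05);print(rect(W[m]),np.median(Z[m]))
print(read_state()['wrist_force'])"
```

```text
scene 1286 x [-0.0831  0.0755] y [-0.0322  0.0283]
  x -0.09 z top [0.0468 0.0502]
  x -0.07 z top [0.0474 0.0495]
  x -0.05 z top [0.0477 0.05  ]
  x -0.03 z top [0.0474 0.0497]
  x -0.01 z top [0.0475 0.0495]
  x 0.01 z top [0.0475 0.0495]
  x 0.03 z top [0.0473 0.0499]
  x 0.05 z top [0.0474 0.0499]
  x 0.07 z top [0.046 0.049]
(array([-3.1,  1.7]), array([ 70.4, 164.2]), 89.0)
top 995 x [-0.0259  0.0724] y [-0.0318  0.0319]
  x -0.03 z top [0.0475 0.0501]
  x -0.01 z top [0.0474 0.0503]
  x 0.01 z top [0.0472 0.0508]
  x 0.03 z top [0.0474 0.0512]
  x 0.05 z top [0.0474 0.0509]
  x 0.07 z top [0.0467 0.0506]
(array([ 14.2, -16.3]), array([127.2,  98.3]), 3.7)
scene [ 217  164   54   54 1472] slab [ 0.006 -0.003] ztop 0.0491
scene [279 225  11  11  86] slab [0.144 0.033] ztop 0.0229
scene [267 230  11   9  77] slab [ 0.143 -0.001] ztop 0.0303
scene [248 239  11  11  90] slab [ 0.144 -0.052] ztop 0.0229
top [244 158   9  11  81] slab [0.137 0.035] ztop 0.0233
top [278 161   8  11  77] slab [ 0.138 -0.05 ] ztop 0.0235
top [256 162  11   6  58] slab [0.136 0.002] ztop 0.0298
top [ 241  187   31   41 1033] slab [0.025 0.001] ztop 0.05
(array([472.3, 297.9]), array([174.5,  63.5]), 2.5) 0.11261579001332622
[0.82871231 0.09327293 0.50135849]
```

View pics/f.png

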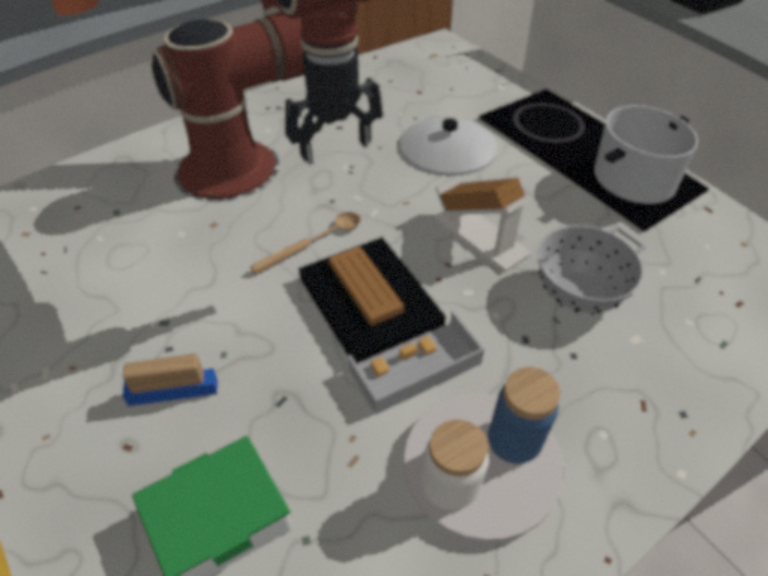

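The plank lies flat in the middle of the slab (365,285). The crusts are in the trough (380–428, 345–367), the scraper stands upright (168,378), and two planks remain in the rack (482,195).

```bash
python3 -c "
from workcell import *
print(hand_in())"
```

```text
the job is handed in; nothing more can be done
None
```

I handed the job in at about 28 s: all three crusts are in the trough, the scraper stands upright, the top plank lies flat and lengthwise about 5 mm off the slab's centre, and the other two planks, colander and container look undisturbed, but `hand_in()` returned no verdict.

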